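Set the crosshead guide clearance with a feeler blade

ROBOT

A 6-joint arm with a two-finger parallel gripper is mounted at the origin on the work surface. World frame = base frame: x ahead of the robot, y to its left, z up, the work surface at z = 0. Lengths are in m, angles in rad, forces in N, time in s.
With the tool pointing down it reaches from about 0.2 to 0.875 m from the base axis. Payload 3.4 kg.
Tool frame: the origin (TCP) lies between the finger pads; the fingertips stand 25 mm ahead of it and the grasp point (between the pads) lies 6 mm ahead of it (r.nose_length is the z of the fingertips in the tool frame, in m); z points along the fingers, y is the line along which they close (so a half turn about z gives the same grasp; the last joint's range is limited). The gripper opens to 94 mm and grips with 3 to 60 N. Pads are 16 mm wide; open, the fingers measure 119 mm over their backs; the gripper's body (75 mm by 177 mm) begins 78 mm behind the grasp point.
Start: joints at [-1.392, 0.276, 1.505, -0, 1.361, -0.121], TCP at [0.17, -0.549, 0.2] pointing down, gripper open.
Joint ranges: [-2.89, 2.89], [-0.75, 2.08], [0.22, 2.7], [-1.18, 4.32], [0.11, 2.71], [-2.7, 2.7]. Speed limits (rad/s): [2.57, 2.57, 3.14, 3.14, 3.14, 3.14].

INTERFACE

Orientations are given as a unit quaternion [w, x, y, z].
In Python, from plant import r, gripper_to, inverse_kinematics, vision, models, telemetry gives the robot as it stands. Calls block until the motion is done:
- r.move_to(position, orientation): joint-space move of the TCP to a pose.
- r.move_l(position, rot=None, vel=0.15, guard=None): straight line of the TCP; rot=None keeps the orientation; vel is the mean speed in m/s. With guard (N) it stops when the force on the tool has changed by that much, and returns True; else False.
- r.movej(angles): joint-space move.
- gripper_to(opening, f_grip=None): finger opening in m; f_grip is the grip in N (None keeps the last); returns when the fingers have stopped.
- r.hold(seconds).
- inverse_kinematics(position, orientation): joint angles nearest the present ones, or None.
- vision.snapshot(name): name is "side" or "top"; returns the picture (480x640x3 uint8, red, green, blue); there is no depth.
- vision.get_calibration(name): a dict with "fx", "fy", "cx", "cy" (pixels), "D" ([k1, k2, p1, p2, k3] as OpenCV has them; the pictures are not rectified), "position" and "orientation" of the camera in the world. Camera axes: x right, y down, z forward; pixel columns grow to the right and rows downward; lengths in m; the calibration is good to about 2 mm. A picture is of the moment at which its call begins. get_calibration takes no time and is no camera call.
A pose or a line that the arm cannot do raises r.PlanningError and nothing moves.
- r.sign_off(): hands the job in; it is judged then, once.
Trained networks look in the newest picture that a camera, given by its name, has taken for a name from the list of things; names that differ only in an ending like _2 or _b are one class to them, and where a whole thing is asked for, a point or a joint stands for the part that bears it (a point fixed in the world has none). Each returns a list of dicts, best first, with "score" (0 to 1); they miss things now and then, are a little off and sometimes report something else, mostly with a low value. They report only what shows in the picture. A call takes as long as a camera call. They do not tell look-alikes from the thing itself.
- models.boxes_of(thing, camera): "at" ([x, y, z] in m, in world coordinates, good to about 4 mm: the middle of the surface that is visible of it).
- models.regions_of(thing, camera): "pixels" (480x640 bool, what is visible of it).
- models.mark_of(thing, camera): "at" ([x, y, z] in m, in world coordinates, good to about 4 mm: a listed point, or the origin of a listed thing).
Readings, each from a call of its own:
- telemetry.current_t(): time.
- telemetry.current_joints(): joint angles.
- telemetry.current_dq(): joint speeds.
- telemetry.current_joint_efforts(): joint torques, N m.
- telemetry.current_ee_pos(): TCP position.
- telemetry.current_tool_rot(): TCP orientation.
- telemetry.current_wrist_force(): force on the tool from outside, world axes, zero at the start.
- telemetry.current_torque(): the same for the moment, N m.
- telemetry.current_opening(): finger opening in m.
- telemetry.current_finger_force(): force on a finger pad.
Only numpy, scipy, OpenCV 4.12 (cv2) and the standard library are available. Lean on these libraries where they do the work, as an engineer would, in place of code of your own. Each camera call takes 0.05 s, during which the arm holds its last target. There are 200 camera calls.

TASK

The feeler blade has slid half under the red tender chassis: get it out, slip it flat through the gap of the crosshead guide from its long front side until the tip shows beyond the slide bar, let it go, and press the slide bar down until you feel it nip the blade. Then take hold of the blade again, draw it out against the drag so that the bar stays exactly as set, and lay it flat on the table top, off the guide. Leave the chassis, the pressure gauge and the two piston rods where they are.

Things in the scene. Friction and masses are not known exactly. Their poses are not given: they have to be found in the camera images.
- feeler: Steel feeler blade, 160 mm long (x), 24 mm wide (y), 150 g. Origin: middle of its flat underside; +x points to the blade's tip, z up. The bare blade reaches from x = -24 to +80 mm and is 6 mm thick; the handle, x = -80 to -24 mm, is a dark steel block 24 mm wide and 18 mm high, its underside level with the blade's. It starts flat on the table with the handle under the chassis and the bare blade sticking out sideways (towards the robot's right).
- feeler_tip (a point): Middle of the blade's tip end, 80 mm from the origin along +x, 3 mm above the underside.
- feeler_handle (a point): Centre of the handle block, 52 mm behind the origin (x = -52 mm), 9 mm above the underside.
- guide: Crosshead guide, fixed to the table: a flat dark steel plate 12 mm thick, 150 mm wide (y), reaching from x = -135 to +45 mm, with two pillars at x = 0, y = +-62 mm, 82 mm high, and a steel slide bar between them. Origin: on the table top under the slide bar's centre. The long part of the plate (-x) is the front, towards the robot; the blade goes in along +x, lying on the plate.
- slidebar: Steel slide bar across the guide, 30 mm deep (x), 106 mm long (y) between 26 mm pillar bushes, 16 mm thick. Origin: centre of its underside; axes as the guide. Gap = its height above the plate top: 11 to 16 mm at the start. It only slides up and down (gap 2 to 18 mm), balanced and stiff: about 5 N moves it, it stays where left, and goes on nipping the blade with up to 5 N (a few N of drag).
- bar_top (a point): Centre of the top of the round press pad (28 mm across) in the middle of the slide bar, 26 mm above the bar's underside.
- chassis: Red tender chassis on four wheels, 0.95 kg, loose; deck 190 mm long (x), 84 mm wide (y), underside 32 mm and top 44 mm above the table, end beams 52 mm high; wheels 36 mm across at x = +-66 mm, none between. Origin: on the table under its centre.
- gauge: Nickel pressure gauge lying on its back, 72 mm across, 24 mm high, with a stub. Origin: centre of its underside.
- rod_a: Chrome piston rod, 157 mm long along x, lying, with a 22 mm square crosshead block and a 22 mm round piston. Origin: on the table under its middle.
- rod_b: A second piston rod like rod_a.
Not all that is in view belongs to the job. Leave any blue look-alike of the feeler alone.

How it is judged:
By the outcome, as a careful person would: the job done as asked, in the order asked, and still so for the second after the job is handed in, with the robot touching nothing.
It also fails if it takes over 72 s, if anything falls off the work surface, if the arm or the gripper's body presses on something with over 40 N, if the wrist force passes 120 N, or if a joint passes its speed limit or range.

## Working session

There is one attempt and no reset: what is moved stays moved. The work goes in short steps, each a Python script; the robot and the scene stay as the last script left them, time stands still between calls to the robot, and variables do not carry over. Pictures are saved under pics/ and viewed, at most 10 in all, crops included, and the job is handed in when it is done.

```bash
ls; mkdir -p pics; python3 - <<'E'
from plant import r, vision, models, telemetry
import cv2,numpy as np
for c in("top","side"):
    im=vision.snapshot(c); cv2.imwrite(f"pics/{c}0.png",im[:,:,::-1])
    k=vision.get_calibration(c); print(c,k)
    for n in("feeler","feeler_tip","feeler_handle","guide","slidebar","bar_top","chassis","gauge","rod_a"):
        print(n,[(np.round(d["at"],4).tolist(),round(d["score"],2)) for d in models.mark_of(n,c)[:3]])
print(telemetry.current_t(), telemetry.current_tool_rot(), telemetry.current_opening())
E
```

```text
pics
top {'fx': 445.30728556774886, 'fy': 445.30728556774886, 'cx': 315.18004197670035, 'cy': 238.37376331116639, 'D': array([0.02969073, 0.        , 0.        , 0.        , 0.        ]), 'position': array([3.79783780e-01, 4.91543410e-04, 1.11513986e+00]), 'orientation': array([ 0.04040859, -0.69869844,  0.71252526, -0.04995387])}
feeler [([0.3354, 0.1634, 0.0026], 0.88), ([0.2065, 0.3602, -0.0034], 0.82), ([0.4991, 0.2823, -0.0004], 0.66)]
feeler_tip [([0.2615, 0.1237, 0.0029], 0.83), ([0.2019, 0.4445, 0.0067], 0.75), ([0.4917, 0.2063, 0.0036], 0.69)]
feeler_handle [([0.3769, 0.1896, 0.0043], 0.86), ([0.7608, 0.413, 0.0099], 0.78), ([0.2146, 0.3167, 0.0088], 0.7)]
guide [([0.6438, -0.079, -0.0017], 0.65)]
slidebar [([0.6472, -0.0689, 0.0255], 0.68)]
bar_top [([0.646, -0.0722, 0.0509], 0.89), ([0.759, 0.2238, 0.0007], 0.6)]
chassis [([0.4916, 0.3414, -0.0037], 0.97), ([0.4895, 0.2028, 0.0055], 0.31)]
gauge [([0.7624, 0.2209, 0.0027], 0.82)]
rod_a [([0.5336, -0.4364, -0.0009], 0.91), ([0.5714, -0.3683, -0.0021], 0.57)]
side {'fx': 581.7461412842478, 'fy': 581.7461412842478, 'cx': 314.
[... 338 characters left out ...]
5035, 0.2859, 0.0018], 0.66)]
feeler_tip [([0.2583, 0.1205, -0.0016], 0.8), ([0.1969, 0.4444, 0.0015], 0.66), ([0.6353, 0.46, 0.001], 0.57)]
feeler_handle [([0.3756, 0.1919, 0.0089], 0.92), ([0.762, 0.4183, 0.0123], 0.8), ([0.2157, 0.312, 0.0087], 0.8)]
guide [([0.6497, -0.0758, -0.0013], 0.83), ([0.4934, 0.3487, 0.0013], 0.59)]
slidebar [([0.643, -0.0762, 0.0245], 0.6)]
bar_top [([0.5687, -0.3662, -0.0041], 0.74), ([0.6472, -0.073, 0.049], 0.71), ([0.5026, 0.2866, 0.003], 0.71)]
chassis [([0.4956, 0.3467, 0.003], 0.87)]
gauge [([0.7569, 0.2183, -0.0027], 0.67)]
rod_a [([0.5339, -0.4363, 0.0011], 0.72)]
1.0 [ 6.99291901e-05  9.88784685e-01  1.49348054e-01 -1.12560939e-06] 0.09407325419528029
```

View pics/top0.png

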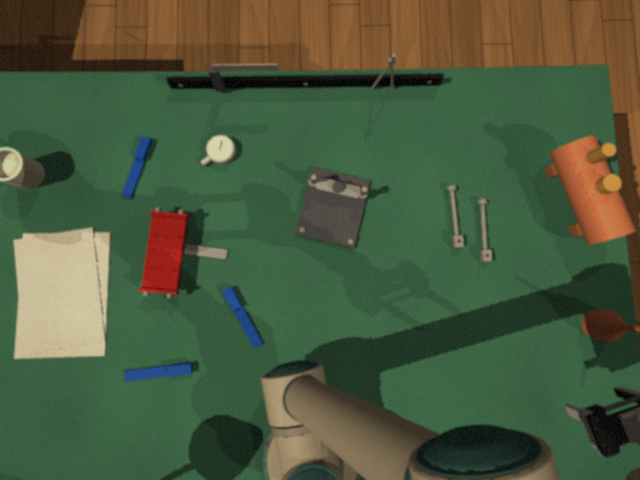

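View pics/side0.png

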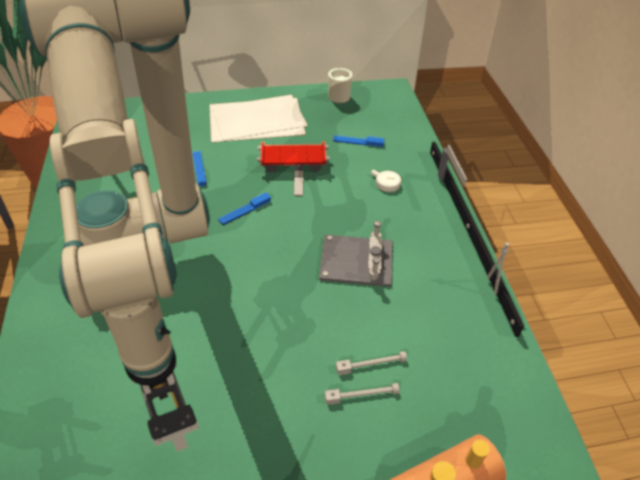

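The top view shows the chassis at (165,252) with the steel blade out to its right, tip at (227,254). The guide is at (335,205), with its front towards the bottom of the picture, and there are three blue look-alikes. Next I fit the exact yaws from the regions.

```bash
cat > h.py <<'E'
from plant import r, gripper_to, inverse_kinematics, vision, models, telemetry
import cv2,numpy as np
from scipy.spatial.transform import Rotation as R
def proj(uv,c,z):
    k=vision.get_calibration(c); K=np.array([[k["fx"],0,k["cx"]],[0,k["fy"],k["cy"]],[0,0,1]])
    n=cv2.undistortPoints(np.float64(uv).reshape(-1,1,2),K,np.float64(k["D"]))[:,0]
    d=np.c_[n,np.ones(len(n))]@R.from_quat(np.roll(k["orientation"],-1)).as_matrix().T
    p=k["position"]; return (p+d*((z-p[2])/d[:,2:]))[:,:2]
def region(name,c,near,z):
    """mask pixels of the candidate nearest to a place, projected on plane z"""
    best=min((m for m in models.regions_of(name,c)),key=lambda m:np.linalg.norm(proj(np.argwhere(m["pixels"])[:,::-1],c,z).mean(0)-near))
    print(name,c,"score",round(best["score"],2),"n",best["pixels"].sum())
    return proj(np.argwhere(best["pixels"])[:,::-1],c,z)
def rect(p):
    (cx,cy),(w,h),a=cv2.minAreaRect(p.astype(np.float32)*1000)
    return np.array([cx,cy])/1000,(w,h),a
def down(yaw):
    """tool pointing down, closing line (tool y) across heading yaw; the half turn nearest the present last joint"""
    out=[]
    for k in(0,np.pi):
        q=(R.from_euler("z",yaw+k)*R.from_euler("x",np.pi)).as_quat(); out.append(np.roll(q,1))
    return out
def pick(pos,yaw):
    s=[(abs(j[5]),q) for q in down(yaw) if (j:=inverse_kinematics(pos,q)) is not None]
    return min(s,key=lambda t:t[0])[1]
def fw(yaw): return np.array([np.cos(yaw),np.sin(yaw)])
E
python3 - <<'E'
from h import *
for c in("top","side"):
    p=region("feeler",c,[0.497,0.25],.006); print("blade",rect(p), p.min(0),p.max(0))
    # PCA
    w,v=np.linalg.eigh(np.cov(p.T)); print(" pca yaw",np.degrees(np.arctan2(v[1,1],v[0,1])),p.mean(0))
    p=region("guide",c,[0.6,-0.06],.012); print("guide",rect(p))
    y=np.radians(-10); o=np.array([.646,-.073])
    for _ in range(6):
        f=fw(y); s=p[((p-o)@f<-.035)]; cc,(w,h),a=rect(s)
        y=np.radians(min((a+90*i for i in(-2,-1,0,1)),key=lambda t:abs(t-np.degrees(y))))
    l=np.array([-f[1],f[0]]); u=(p-o)@f
    print(" yaw",np.degrees(y),"front edge u",np.percentile(u,.3),"lat mid",(cc-o)@l,"size",w,h)
    p=region("chassis",c,[0.493,0.345],.048); print("chassis",rect(p))
E
```

```text
feeler top score 0.66 n 413
blade (array([0.49329327, 0.25829556]), (108.28682708740234, 26.253765106201172), 81.70970153808594) [0.47729932 0.20447644] [0.51166329 0.31105067]
 pca yaw 82.10153041756215 [0.4943091  0.25795143]
guide top score 0.76 n 4121
guide (array([ 0.60012634, -0.0619732 ]), (150.82240295410156, 180.47848510742188), 74.78002166748047)
 yaw -14.288284301757812 front edge u -0.1366509816662567 lat mid -0.00014931062832878702 size 149.72447204589844 102.42072296142578
chassis top score 0.64 n 2942
chassis (array([0.49073431, 0.34640994]), (90.48268127441406, 210.97813415527344), 82.7721176147461)
feeler side score 0.76 n 243
blade (array([0.49736252, 0.26747253]), (134.6808624267578, 23.063920974731445), 81.92662048339844) [0.47784407 0.19965862] [0.51625165 0.33460187]
 pca yaw 81.84416469246906 [0.49776087 0.26351896]Traceback (most recent call last):
  File "<stdin>", line 6, in <module>
  File "h.py", line 11, in region
    best=min((m for m in models.regions_of(name,c)),key=lambda m:np.linalg.norm(proj(np.argwhere(m["pixels"])[:,::-1],c,z).mean(0)-near))
ValueError: min() iterable argument is empty
```

```bash
python3 - <<'E'
from h import *
y=np.radians(-98.0); d=fw(y); o=np.array([.4865,.205])-.08*d
g=o+.042*d; q=pick([*g,.12],y)
gripper_to(.05); r.move_to([*g,.12],q)
b=r.move_l([*g,.027],vel=.15,guard=8); print("guard",b,telemetry.current_ee_pos())
gripper_to(0.0,f_grip=25); print("open",telemetry.current_opening(),telemetry.current_wrist_force())
if abs(telemetry.current_opening()-.024)<.003:
    b=r.move_l([*(g+.13*d),.027],vel=.1,guard=15); print(b,telemetry.current_ee_pos(),telemetry.current_wrist_force())
    gripper_to(.05); r.move_l([*(g+.13*d),.12],vel=.25)
    c=telemetry.current_ee_pos()
    r.move_to([c[0],c[1]-.2,.25],q)
    im=vision.snapshot("top"); cv2.imwrite("pics/top1.png",im[:,:,::-1])
    for n in("feeler","feeler_tip","feeler_handle","chassis"):
        print(n,[(np.round(m["at"],4).tolist(),round(m["score"],2)) for m in models.mark_of(n,"top")[:4]])
    p=region("feeler","top",o+.13*d,.012); print(rect(p))
print(telemetry.current_t())
E
```

```text
guard False [0.49256902 0.24271852 0.02755416]
open 0.00045093303645053783 [-0.90390658  0.1138221   0.23039781]
6.7167
```

```bash
python3 - <<'E'
from h import *
print(r.nose_length,telemetry.current_tool_rot(),telemetry.current_ee_pos(),telemetry.current_opening(),telemetry.current_finger_force())
im=vision.snapshot("side"); s=im[110:260,200:400]
t=vision.snapshot("top")[190:310,130:290]
cv2.imwrite("pics/a.png",np.vstack([cv2.resize(s,(400,300),interpolation=3),cv2.resize(t,(400,300),interpolation=3)])[:,:,::-1])
E
```

```text
0.025 [-2.74621022e-05  7.54717452e-01  6.56049971e-01 -4.20741815e-05] [0.49176221 0.24262694 0.02695169] 0.00045093303645053783 0.0
```

View pics/a.png

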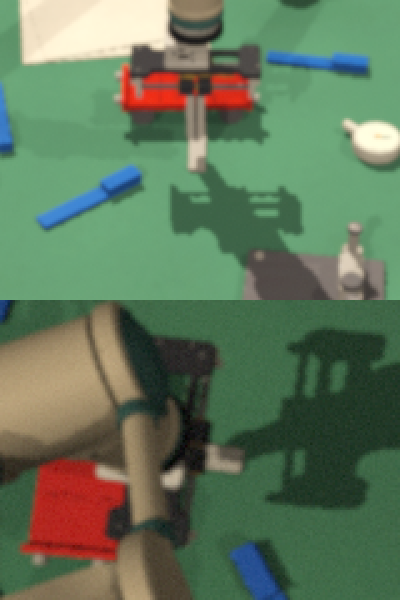

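The view shows the gripper over the blade, which has not moved (tip still near column 227, row 254 in the top view). Even so, the opening reads 0 with no pad force. I'll open and close again and look closer.

```bash
python3 - <<'E'
from h import *
f=[]
def st(): 
    print(telemetry.current_opening(),telemetry.current_finger_force(),telemetry.current_ee_pos(),telemetry.current_t(),telemetry.current_wrist_force())
    f.append(cv2.resize(vision.snapshot("side")[130:210,265:335],(390,446),interpolation=2))
st_=gripper_to(.05); st()
gripper_to(.015,f_grip=25); st()
cv2.imwrite("pics/b.png",np.hstack(f)[:,:,::-1])
E
```

```text
0.04993996761857198 0.0 [0.49180329 0.24262654 0.02699859] 7.7167 [-0.03257978  0.19037593 -0.54233449]
0.015133385311924338 0.0 [0.4918     0.24263679 0.02699969] 8.4833 [-0.33214859  0.00995692 -0.42729138]
```

View pics/b.png

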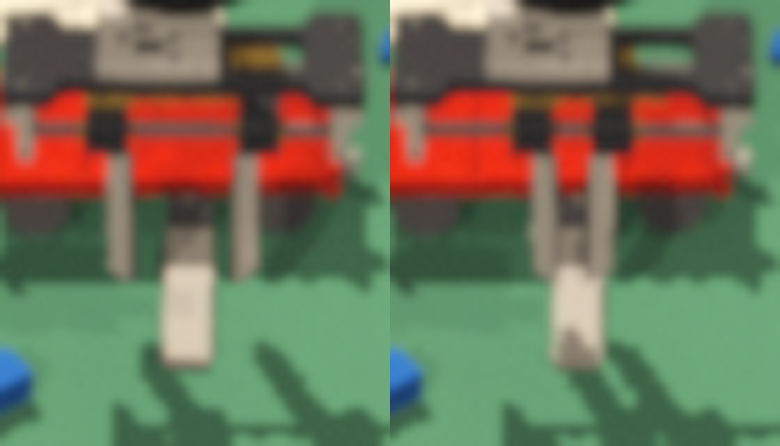

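The fingertips are clearly above the blade: their ends and shadows don't meet the table. So I'll feel for the table with a guarded descent.

```bash
python3 - <<'E'
from h import *
gripper_to(.05)
p=telemetry.current_ee_pos(); 
b=r.move_l([p[0],p[1],-.004],vel=.03,guard=5); print(b,telemetry.current_ee_pos(),telemetry.current_wrist_force(),telemetry.current_joints())
f=cv2.resize(vision.snapshot("side")[130:210,265:335],(390,446),interpolation=2)
cv2.imwrite("pics/c.png",f[:,:,::-1]); print(telemetry.current_t())
E
```

```text
False [ 0.49200949  0.2426943  -0.00379935] [ 0.20247694 -0.76047804  1.59684939] [ 3.31418443e-01  4.27651826e-01  1.84412829e+00 -1.65864918e-05
  8.69323530e-01  4.71045259e-01]
10.4833
```

View pics/c.png

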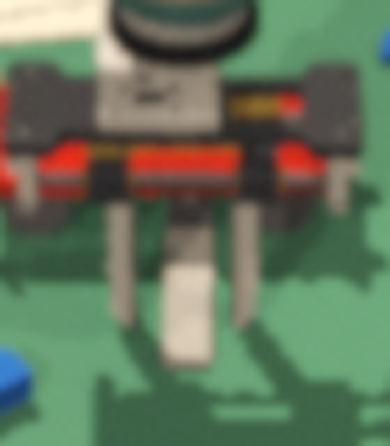

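```bash
python3 - <<'E'
from h import *
p=telemetry.current_ee_pos(); 
b=r.move_l([p[0],p[1],-.03],vel=.02,guard=4); e=telemetry.current_ee_pos();print(b,e,telemetry.current_wrist_force(),telemetry.current_t())
if b:
    r.move_l([p[0],p[1],e[2]+.0015],vel=.03)
    gripper_to(.0,f_grip=25); print(telemetry.current_opening(),telemetry.current_finger_force(),telemetry.current_ee_pos())
E
```

```text
True [ 0.49200469  0.24274674 -0.00523256] [ 0.46193165 -0.62153697  4.7353443 ] 10.85
0.023521916741270348 24.915964007377625 [ 0.49196145  0.24268445 -0.00383225]
```

The table contact shows the fingertips end 30 mm higher than documented (contact at TCP z = -5 mm). With that corrected, the blade is gripped at 23.5 mm, so I'll pull it out.

```bash
cat >> h.py <<'E'
ZT=-.0052   # measured TCP z with the fingertips on the table (z=0)
E
python3 - <<'E'
from h import *
y=np.radians(-98.0); d=fw(y); o=np.array([.4865,.205])-.08*d
p=telemetry.current_ee_pos(); g=np.array(p[:2])+.13*d
b=r.move_l([*g,ZT+.0015],vel=.1,guard=15); print(b,telemetry.current_ee_pos(),telemetry.current_opening(),telemetry.current_wrist_force())
gripper_to(.05); r.move_l([*g,.10],vel=.25)
q=telemetry.current_tool_rot()
r.move_to([.30,-.15,.2],q)
im=vision.snapshot("top"); cv2.imwrite("pics/top1.png",im[:,:,::-1])
for n in("feeler","feeler_tip","feeler_handle","chassis"):
    print(n,[(np.round(m["at"],4).tolist(),round(m["score"],2)) for m in models.mark_of(n,"top")[:5]])
p=region("feeler","top",o+.13*d,.010); print(rect(p))
p=region("chassis","top",[.493,.345],.048); print(rect(p))
print(telemetry.current_t())
E
```

```text
False [ 0.4739392   0.11413517 -0.00373128] 0.023229975712631742 [ 0.52784988 -1.05730866 -1.36105435]
feeler [([0.7139, 0.4326, -0.001], 0.78), ([0.3334, 0.1644, 0.0058], 0.76), ([0.4821, 0.1552, 0.002], 0.73), ([0.2068, 0.363, -0.0019], 0.58)]
feeler_tip [([0.4669, 0.078, 0.0074], 0.83), ([0.6362, 0.4593, 0.0043], 0.81), ([0.2637, 0.1223, 0.0014], 0.78), ([0.2018, 0.4459, 0.0023], 0.64)]
feeler_handle [([0.7614, 0.4137, 0.008], 0.91), ([0.378, 0.1887, 0.0045], 0.85), ([0.4924, 0.2075, 0.0076], 0.8), ([0.2153, 0.3132, 0.0099], 0.7)]
chassis [([0.4933, 0.3454, -0.0013], 0.69)]
feeler top score 0.64 n 658
(array([0.4787439 , 0.15692804]), (162.8798370361328, 25.746904373168945), 80.26334381103516)Traceback (most recent call last):
  File "<stdin>", line 12, in <module>
  File "h.py", line 11, in region
    best=min((m for m in models.regions_of(name,c)),key=lambda m:np.linalg.norm(proj(np.argwhere(m["pixels"])[:,::-1],c,z).mean(0)-near))
ValueError: min() iterable argument is empty
```

View pics/top1.png

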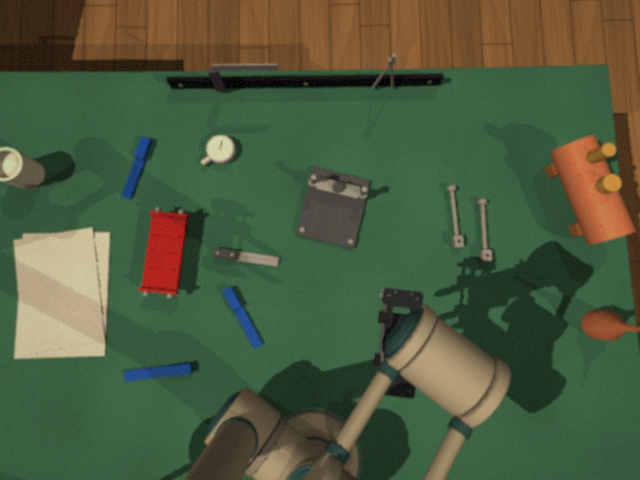

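The blade is free: handle at (225,254), tip at (278,261), chassis unmoved. Next I grip the handle and carry it to the guide front.

```bash
cat >> h.py <<'E'
YG=np.radians(-14.3); OG=np.array([.6462,-.0740]); DG=fw(YG)
GX=-.050    # grasp point on the blade's x axis
def gp(u): return OG+(u+GX)*DG      # tool xy for the blade origin at u in the guide frame
E
python3 - <<'E'
from h import *
y=np.radians(-98.5); d=fw(y); h=np.array([.4795,.1565])+GX*d
c=[]
for a,b in zip(down(y),down(YG)):
    ja=inverse_kinematics([*h,.1],a); jb=inverse_kinematics([*gp(-.135),.1],b)
    if ja is not None and jb is not None: c.append((max(abs(ja[5]),abs(jb[5])),a,b))
_,qa,qb=min(c,key=lambda t:t[0]); print([x[0] for x in c]); np.save("qb.npy",qb)
r.move_to([*h,.08],qa)
print(r.move_l([*h,ZT+.002],vel=.12,guard=6))
gripper_to(0,f_grip=45); op=telemetry.current_opening(); print("open",op,telemetry.current_finger_force(),telemetry.current_ee_pos())
if abs(op-.024)<.003:
    r.move_l([*h,.09],vel=.2); r.move_to([*gp(-.135),.09],qb)
    r.move_l([*gp(-.135),.03],vel=.1)
    b=r.move_l([*gp(-.135),ZT+.006],vel=.02,guard=2.5); print(b,telemetry.current_ee_pos(),"expect",ZT+.014,telemetry.current_wrist_force(),telemetry.current_torque())
    f=cv2.resize(vision.snapshot("side")[200:310,270:420],(780,572),interpolation=2); cv2.imwrite("pics/d.png",f[:,:,::-1])
print(telemetry.current_t(),telemetry.current_opening())
E
```

```text
[np.float64(1.5306667372678453)]
False
open 0.023671267797779373 45.00128746032715 [ 0.48756557  0.20613364 -0.00271926]
True [ 0.46675716 -0.02826421  0.00867873] expect 0.0088 [ 0.45089363 -0.03583145  4.82892198] [-0.04601052 -0.28702084 -0.03948413]
22.9 0.0237664792308955
```

View pics/d.png

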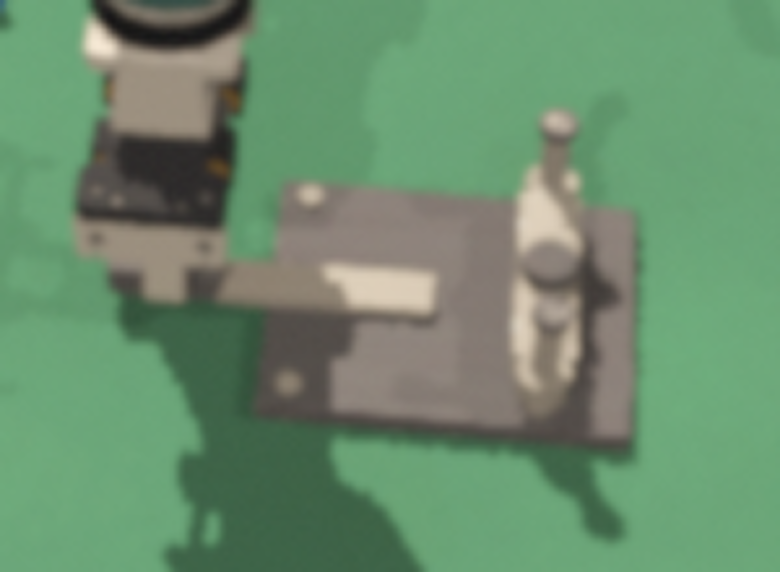

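The side view shows the blade flat on the plate, parallel to it, tip at (435,293) ahead of the bar, and the contact height is as expected. Inserting and pressing.

```bash
python3 - <<'E'
from h import *
z0=.0087
r.move_l([*gp(-.135),z0+.0022],vel=.05)
b=r.move_l([*gp(-.038),z0+.0022],vel=.06,guard=7); print("insert hit",b,telemetry.current_ee_pos(),telemetry.current_wrist_force())
if not b:
    b=r.move_l([*gp(-.038),z0-.002],vel=.02,guard=2.5); print("down",b,telemetry.current_ee_pos())
    gripper_to(.045); 
    r.move_l([*gp(-.038),.12],vel=.2)
    gripper_to(0,f_grip=20); print("closed",telemetry.current_opening())
    r.move_to([*OG,.09],np.load("qb.npy"))
    for c in("top","side"):
        im=vision.snapshot(c)
        for n in("feeler","feeler_tip","bar_top"):
            print(c,n,[(np.round(m["at"],4).tolist(),round(m["score"],2)) for m in models.mark_of(n,c)[:4]])
        if c=="side": cv2.imwrite("pics/e.png",cv2.resize(im[180:310,270:420],(690,598),interpolation=2)[:,:,::-1])
print(telemetry.current_t())
E
```

```text
insert hit False [ 0.5605075  -0.05215077  0.01091185] [ 0.36561504  0.25143822 -2.16456851]
down True [ 0.56104206 -0.05225369  0.00926988]
closed 0.0003199184707899697
top feeler [([0.3349, 0.1662, 0.0002], 0.95), ([0.7128, 0.4314, 0.0008], 0.56)]
top feeler_tip [([0.6374, 0.4582, 0.0013], 0.65)]
top bar_top [([0.6469, -0.0736, 0.0477], 0.94)]
side feeler [([0.6105, -0.0651, 0.0132], 0.95), ([0.3298, 0.1611, 0.0008], 0.66), ([0.2072, 0.3628, 0.0007], 0.61), ([0.7124, 0.4326, -0.0029], 0.54)]
side feeler_tip [([0.2616, 0.1216, -0.0002], 0.81), ([0.6369, 0.4577, 0.0003], 0.68), ([0.6886, -0.0839, 0.012], 0.63), ([0.199, 0.4411, 0.0021], 0.58)]
side bar_top [([0.6478, -0.0683, 0.0467], 0.83)]
28.0417
```

View pics/e.png

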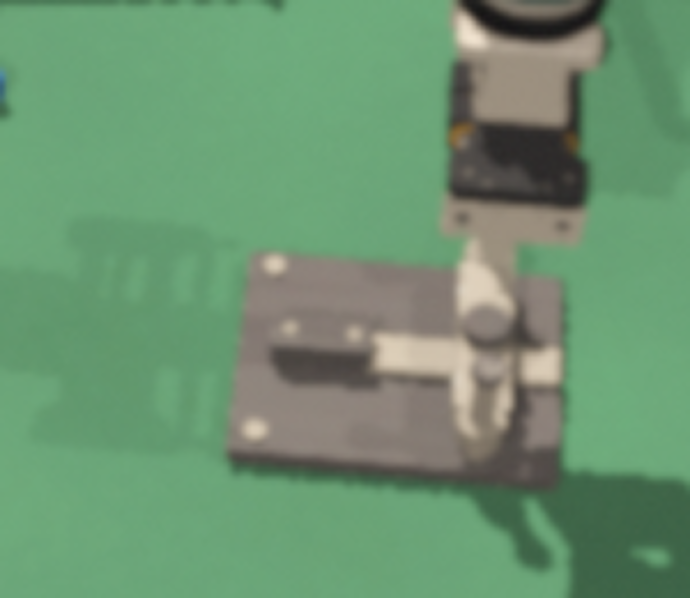

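The side view shows the blade through the gap: handle at (320,350), tip showing beyond the bar at (560,365). Pressing now.

```bash
python3 - <<'E'
from h import *
P=OG+np.array([.0005,.001])
r.move_l([*P,.055],vel=.1)
b=r.move_l([*P,.033],vel=.012,guard=14); print(b,telemetry.current_ee_pos(),"expect nip z",ZT+.044,telemetry.current_wrist_force())
r.hold(.2); print(telemetry.current_ee_pos(),telemetry.current_wrist_force(),telemetry.current_t())
E
```

```text
True [ 0.64667369 -0.0729505   0.03876904] expect nip z 0.0388 [-0.15987633 -0.39964865  4.39736775]
[ 0.64667303 -0.07297706  0.03875188] [-0.81604251  0.08448899  4.86972506] 30.075
```

Nip felt exactly at the expected height. Now I regrip the handle and draw the blade out.

```bash
python3 - <<'E'
from h import *
q=np.load("qb.npy"); z=.0093
r.move_l([*OG,.10],vel=.2); gripper_to(.045)
r.move_to([*gp(-.038),.08],q)
print(r.move_l([*gp(-.038),z],vel=.1,guard=6))
gripper_to(0,f_grip=45); op=telemetry.current_opening(); print("open",op,telemetry.current_wrist_force())
if abs(op-.024)<.003:
    b=r.move_l([*gp(-.15),z],vel=.04,guard=25); print("pull",b,telemetry.current_ee_pos(),telemetry.current_wrist_force(),telemetry.current_opening())
    for c in("top","side"):
        im=vision.snapshot(c)
        print([(np.round(m["at"],4).tolist(),round(m["score"],2)) for m in models.mark_of("bar_top",c)[:2]])
    cv2.imwrite("pics/f.png",cv2.resize(im[180:310,250:400],(690,598),interpolation=2)[:,:,::-1])
print(telemetry.current_t())
E
```

```text
False
open 0.023635809543676996 [-0.80039828 -0.32812247  2.92763912]
pull False [ 0.4522099  -0.02456051  0.00920485] [2.3327551  0.08330716 2.46000022] 0.023364473379217904
[([0.6413, -0.0754, 0.044], 0.57)]
[([0.647, -0.0723, 0.0422], 0.82)]
36.2917
```

View pics/f.png

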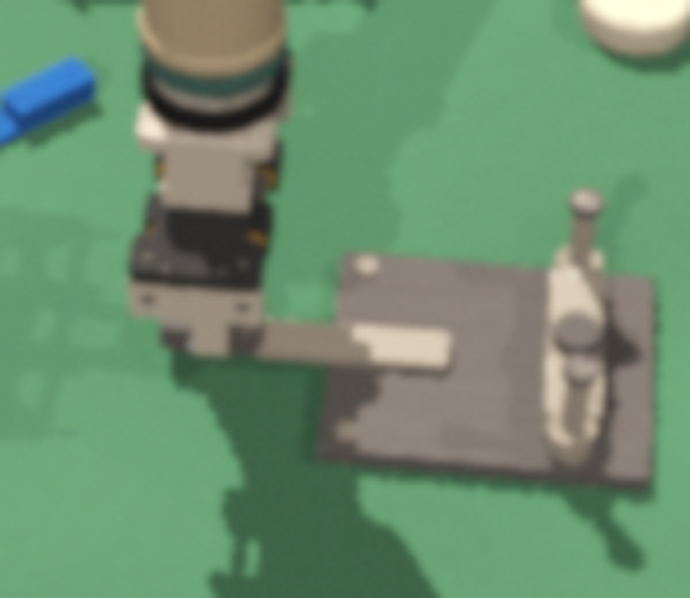

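The blade is out, tip at (450,348) clear of the bar, and the bar is at about a 6 mm gap. I'll lay it on the table in front of the guide.

```bash
python3 - <<'E'
from h import *
z=.0092
r.move_l([*gp(-.15),z+.03],vel=.1); r.move_l([*gp(-.29),z+.03],vel=.12)
r.move_l([*gp(-.29),.002],vel=.08)
b=r.move_l([*gp(-.29),-.006],vel=.02,guard=3); print(b,telemetry.current_ee_pos())
gripper_to(.045); r.move_l([*gp(-.29),.15],vel=.2)
r.move_to([.25,-.30,.25],telemetry.current_tool_rot())
im=vision.snapshot("top"); vision.snapshot("side")
for n in("feeler","feeler_tip","feeler_handle","bar_top","chassis","gauge"):
    for c in("top","side"): print(n,c,[(np.round(m["at"],4).tolist(),round(m["score"],2)) for m in models.mark_of(n,c)[:5]])
cv2.imwrite("pics/g.png",im[:,:,::-1]); print(telemetry.current_t())
E
```

```text
True [ 0.31761954  0.00982712 -0.00235571]
feeler top [([0.365, -0.004, 0.0026], 0.97), ([0.21, 0.363, -0.0061], 0.91), ([0.3322, 0.1621, 0.004], 0.64), ([0.7142, 0.4339, -0.0035], 0.55)]
feeler side [([0.3697, -0.0024, 0.0044], 0.94), ([0.3311, 0.1604, -0.001], 0.86), ([0.7135, 0.4329, -0.0031], 0.86), ([0.5716, -0.3642, 0.0], 0.55)]
feeler_tip top [([0.4449, -0.022, 0.0061], 0.92), ([0.6396, 0.461, 0.0063], 0.78), ([0.2623, 0.124, 0.005], 0.7), ([0.2036, 0.4466, 0.0027], 0.63), ([0.3681, -0.0066, 0.0039], 0.18)]
feeler_tip side [([0.6348, 0.4622, 0.0026], 0.9), ([0.2599, 0.1242, 0.0022], 0.84), ([0.3657, -0.0019, 0.0018], 0.73), ([0.4466, -0.0246, 0.0], 0.71)]
feeler_handle top [([0.7633, 0.4133, 0.0123], 0.83), ([0.2153, 0.3148, 0.0107], 0.66), ([0.3756, 0.1889, 0.0048], 0.65), ([0.3186, 0.0071, 0.0113], 0.6), ([0.447, -0.021, 0.0064], 0.19)]
feeler_handle side [([0.7617, 0.4171, 0.01], 0.91), ([0.3764, 0.1891, 0.0114], 0.82), ([0.3157, 0.0121, 0.0151], 0.75)]
bar_top top [([0.6477, -0.0765, 0.0444], 0.67)]
bar_top side [([0.6451, -0.0725, 0.0426], 0.77)]
chassis top [([0.4938, 0.3464, -0.0019], 0.68), ([0.4485, -0.0238, 0.0067], 0.2)]
chassis side [([0.496, 0.349, -0.0002], 0.85)]
gauge top [([0.7605, 0.2219, 0.0013], 0.55), ([0.5326, -0.4415, -0.002], 0.44)]
gauge side [([0.7584, 0.2155, -0.0038], 0.84), ([0.3705, -0.0045, 0.0004], 0.57)]
42.4167
```

View pics/g.png

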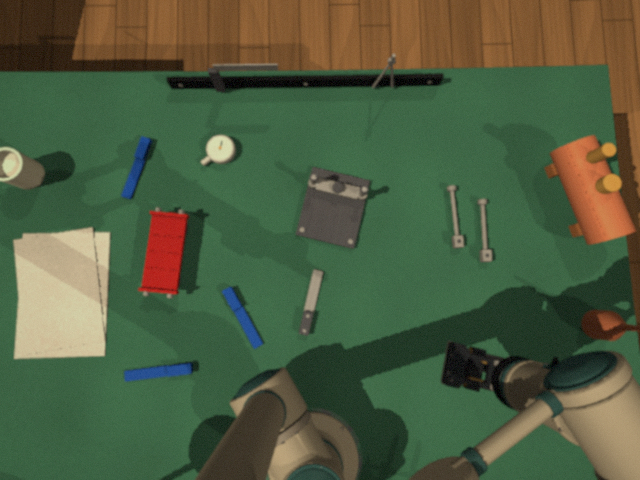

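The blade lies flat on the table, (306,325) to (318,272), off the guide, and nothing else has moved. Handing in.

```bash
python3 -c "
from plant import r
r.hold(.3); print(r.sign_off())"
```

```text
the job is handed in; nothing more can be done
None
```

I handed the job in at about 43 s: the bar is set at about a 6 mm gap, the blade lies flat on the table in front of the guide, and the chassis, gauge and rods look unmoved in the last pictures.

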